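# Rock the angle gauge on the ridge until its pointer settles in the rider

### The job

Pick up the pendulum angle gauge by its handle and stand it upright on the uneven rounded ridge of the clamped steel test block, with the gauge's wide sole square across the ridge and roughly centred on it. Then, with the sole resting lightly on the ridge, rock the gauge sideways until its swinging pointer comes to rest in the gap between the two prongs of the rider on the dial. Finish while holding it there, still gripped and still pressed on the ridge, and leave the other things where they are.

Things in the scene. Friction and masses are not known exactly. Their poses are not given: they have to be found in the camera images.
- gauge: Pendulum angle gauge, loose, about 0.5 kg, standing. Origin: centre of the flat sole's underside; z up, x out of the dial (away from the robot), y along the wide side. Sole 36 (x) by 84 (y) by 10 mm high; round housing of radius 58, 24 mm thick, axis x at z = 68, closed by a clear window; grey handle 24 (x) by 30 (y), from z = 124 to 182 mm: grip it at about z = 157.
- pointer (a joint): Angle (rad) of the dark pointer behind the window about the gauge's x axis; pivot at the dial's centre. 0: along the gauge's -z; positive: tip towards its +y. It hangs plumb by its weight, lightly damped: swings about 1 s at 3 Hz after a move. When the gauge leans its top towards its own +y, the pointer reads that lean.
- rider (a joint): Angle (rad) of the rider behind the window, same zero, axis and sign as pointer; on the mark, both are equal. Preset to between 0.2 and 0.4 and it stays there, so the gauge must lean its top towards its own +y by that much.
- pointer_tip (a point): Tip of the pointer, 52 mm from the pivot.
- rider_gap (a point): Middle of the 8 mm gap between the two dark prongs of the rider, 52 mm from the pivot at the lower edge of the dial.
- block: Fixed steel block, 100 (x) by 60 (y) by 36 mm high; toe clamps at its x ends reach 72 mm from centre, 19 mm high. Along x on its top runs a rounded ridge of radius 11 mm, its centre line 53 mm above the table at the middle: crest at 64 mm, falling unevenly 1 to 3 mm to the ends, wandering 1 mm sideways. Origin: centre of its underside; z up.
- bottle: Bystander: white bottle, radius 26 mm, 130 mm high. Origin under its centre.
- step_wedge: Bystander: steel step wedge, 72 by 30 mm, 12 to 48 mm high. Origin under its centre.
- probe: Bystander: small round steel probe, radius 13 mm, 30 mm high, between the gauge and the block. Origin under its centre.
- jar: Bystander: grey jar, radius 28 mm, 55 mm high. Origin under its centre.
- screwdriver: Bystander: screwdriver lying on the table, 160 mm long.
- small_block: Bystander: plain steel block 50 by 70 by 30 mm. Origin under its centre.
There are look-alikes about, which are no part of the job. What is shaped like the gauge but purple is not meant.

How it is judged (in metres and radians):
On the way, in this order (a step that is already met when the one before it is completed fails the run):
1. the gauge, held, stands upright (within 0.10 rad) on the ridge, square across it (contact force between gauge and block above 0.5 N and contact force between the fingers and gauge above 1 N and z of gauge in the frame of block between 0.045 and 0.08 m and x of gauge in the frame of block between -0.05 and 0.05 m and y of gauge in the frame of block between -0.03 and 0.03 m and angle between the x axis of gauge and the x axis of block, either way round below 0.26 rad and angle between gauge's own z axis and vertical below 0.1 rad), for 0.2 s.
2. rocked on the ridge so that the pointer has settled between the rider's prongs (contact force between gauge and block above 0.5 N and contact force between the fingers and gauge above 1 N and z of gauge in the frame of block between 0.045 and 0.08 m and x of gauge in the frame of block between -0.05 and 0.05 m and y of gauge in the frame of block between -0.03 and 0.03 m and angle between the x axis of gauge and the x axis of block, either way round below 0.26 rad and distance between pointer_tip and rider_gap below 0.004 m and velocity of joint pointer between -0.3 and 0.3 rad/s), for 0.4 s.
At the end, for the whole second after the job is handed in: Still gripped (over 1 N), sole on the ridge (over 0.5 N; sole centre within 50 mm along, 30 mm across of the block centre, 45 to 80 mm high; dial axis within 0.26 rad of the ridge), pointer tip within 4 mm of the middle of the rider's gap, swinging slower than 0.3 rad/s (all of step 2); the arm keeps its last pose, push and grip.
It fails at once if the gauge is pressed on the block with more than 40 N (contact force between gauge and block above 40 N).
It fails at once if a bystander is moved by more than 20 mm (distance of any of bottle, step_wedge, probe, jar, screwdriver, small_block from where it was at the start of the episode above 0.02 m).
It also fails if it takes over 58 s, if anything falls off the work surface, if the arm or the gripper's body presses on something with over 40 N, if the wrist force passes 120 N, or if a joint passes its speed limit or range.

### The arm

A 6-joint arm with a two-finger parallel gripper is mounted at the origin on the work surface. World frame = base frame: x ahead of the robot, y to its left, z up, the work surface at z = 0. Lengths are in mm, angles in rad, forces in N, time in s.
With the tool pointing down it reaches from about 250 to 775 mm from the base axis. Payload 4 kg.
Tool frame: the origin (TCP) lies at the very end of the fingers, on their centre line; the grasp point (between the pads) lies 19 mm behind it (arm.pinch_z is the distance from the TCP to the grasp point, in mm); z points along the fingers, x is the direction in which the jaws open and shut, and the axes are right-handed (so a half turn about z gives the same grasp; the last joint's range is limited). The gripper opens to 94 mm and grips with 3 to 60 N. Pads are 16 mm wide; open, the fingers measure 119 mm over their backs; the gripper's body (75 mm by 177 mm) begins 78 mm behind the grasp point.
Start: joints at [-0.103, 0.087, 1.371, -0, 1.684, -0.103], TCP at [550.018, -0.007, 205.506] pointing down, gripper open.
Joint ranges: [-3.1, 3.1], [-0.76, 2.03], [0.27, 2.55], [-1.08, 4.22], [0.17, 2.65], [-2.57, 2.57]. Speed limits (rad/s): [2.79, 2.79, 3.14, 3.14, 3.14, 3.14].

### API

Orientations are given as a rotation vector (axis times angle).
In Python, from workcell import arm, viewer gives the robot as it stands. The module is installed in compiled form; this text tells all that it offers.
- The arm moves only by the tool apply_moves, never from a script. Its argument "plan" is text: rows parted by semicolons, each of 7 numbers parted by spaces: the turn, a rotation vector about the tool's x, y, z in degrees, then the shift along the tool's x, y, z in m, then the closure, from 0 (fully open) to 1 (shut). A call has 1 to 12 rows; each row is the pose to reach, as a shift and turn from the pose measured when the call began, along the tool's axes at that moment; what a row does not reach only later rows make up. A row lasts 1/12 s, in which the tool goes at most 41.7 mm and 7.16 degrees, less where a joint would pass 70% of its speed; a pose out of reach is approached as far as the arm can. A call with a gripper value outside its range is refused whole. The fingers move at their own pace and stop on an object; "newtons" is the grip in N (left out, the last holds). Time passes only in rows, so rows that repeat a pose let the fingers close. It gives the time, the measured TCP pose, the force and the opening at its end, in the units of the state.
- arm.observe(): the state, without advancing time (a new reading comes with each control period).
- viewer.grab_frame(name): name is "scene" or "side" or "wrist"; returns the picture (420x560x3 uint8, blue, green, red); there is no depth.
- viewer.calibration(name): a dict with "vertical_fov" (degrees; the focal length in pixels is half the picture's height over the tangent of half this angle, whatever the lens; pixels are square), "cx", "cy" (the principal point, pixels), "rvec" (rotation vector, rad) and "tvec" (3), from world to camera coordinates, as OpenCV has them. Camera axes: x right, y down, z forward; pixel columns grow to the right and rows downward; lengths in mm; the calibration is good to about 2 mm. A picture is of the moment at which its call begins: read the wrist's pose just before it. calibration takes no time and is no camera call; for the wrist camera it gives the pose at the moment of the call.
- arm.job_done(): hands the job in, once; it reports no verdict.
The state is a dict: "time_s": time; "qpos": joint angles; "dq": joint speeds; "joint_torque": joint torques, N m; "eef_pos": TCP position; "orientation": TCP orientation; "wrist_force": force on the tool from outside, world axes, zero at the start; "wrist_torque": the same for the moment, N m; "width": opening from 0.0 (shut) to 1.0 (fully open).
Only numpy, scipy, OpenCV 4.12 (cv2) and the standard library are available. Lean on these libraries where they do the work, as an engineer would, in place of code of your own. Each camera call takes 0.05 s, during which the arm holds its last target.

## Working session

There is one attempt and no reset: what is moved stays moved. The work goes in short steps, Python scripts to look and compute and a tool call to move; the robot and the scene stay as the last step left them, time stands still between calls to the robot, and variables do not carry over. Pictures are saved under pics/ and viewed, and the job is handed in when it is done.

Besides the shell and the picture viewer there is one more tool, called as name(argument=value, ...), one argument or row to a line, values as JSON. apply_moves: Moves the arm, as the interface text tells. Its arguments: {"type":"object","properties":{"plan":{"type":"string"},"newtons":{"type":"number"}},"required":["plan"]}

```bash
mkdir -p pics; cat > h.py <<'E'
import numpy as np, cv2
from workcell import arm, viewer
from scipy.spatial.transform import Rotation as R
def cam(n):
    c=viewer.calibration(n); f=210/np.tan(np.radians(c['vertical_fov'])/2)
    K=np.array([[f,0,c['cx']],[0,f,c['cy']],[0,0,1]])
    return K,R.from_rotvec(np.ravel(c['rvec'])).as_matrix(),np.ravel(c['tvec']).astype(float)
def proj(n,P,C=None):
    K,r,t=C or cam(n); p=(K@(r@np.atleast_2d(P).T+t[:,None])).T; return p[:,:2]/p[:,2:]
def onz(n,uv,z,C=None):
    K,r,t=C or cam(n); d=r.T@np.linalg.inv(K)@np.array([uv[0],uv[1],1.]); o=-r.T@t
    return o+d*(z-o[2])/d[2]
def onx(n,uv,x,C=None):
    K,r,t=C or cam(n); d=r.T@np.linalg.inv(K)@np.array([uv[0],uv[1],1.]); o=-r.T@t
    return o+d*(x-o[0])/d[0]
def tri(l):
    A=np.zeros((3,3));b=np.zeros(3)
    for n,uv in l:
        K,r,t=cam(n); d=r.T@np.linalg.inv(K)@np.array([uv[0],uv[1],1.]); d/=np.linalg.norm(d); o=-r.T@t
        M=np.eye(3)-np.outer(d,d);A+=M;b+=M@o
    return np.linalg.solve(A,b)
E
python3 - <<'E'
from h import *
for n in ['scene','side','wrist']:
    cv2.imwrite(f'pics/{n}0.png',viewer.grab_frame(n))
    K,r,t=cam(n); print(n,K[0,0],K[:2,2],-r.T@t,r[2])
s=arm.observe(); print(s)
E
```

```text
scene 470.23555058048225 [285.81682926 198.28786756] [1496.3476115    18.08118233  734.0322793 ] [-0.83026123 -0.0248243  -0.55682137]
side 497.7854090472025 [278.71997596 207.17833396] [282.5701346  945.95852445 722.19981263] [ 0.22857877 -0.80533304 -0.54698303]
wrist 344.20475375185487 [285.38872973 215.7595398 ] [549.79141277  80.55659663 382.66993802] [-0.00103601 -0.27564899 -0.9612578 ]
{'time_s': 0.15, 'qpos': array([-1.03092023e-01,  8.77811543e-02,  1.37185019e+00, -1.99377408e-05,
        1.68359701e+00, -1.03082134e-01]), 'dq': array([ 0.00021907, -0.00223693, -0.0041367 , -0.0010591 , -0.00105028,
       -0.00076769]), 'joint_torque': array([ 1.24418581e-03, -3.40636396e+01, -3.02795255e+01,  7.18983379e-02,
        3.04441026e-02, -1.11468453e-04]), 'eef_pos': array([5.49597388e+02, 3.44380717e-02, 2.04604150e+02]), 'orientation': array([-3.14144300e+00,  1.90334614e-05,  2.55879768e-03]), 'wrist_force': array([-0.17793438, -0.80815536,  0.35420184]), 'wrist_torque': array([ 0.01636024, -0.01294663, -0.0103574 ]), 'width': 1.0003113411961129}
```

View pics/scene0.png

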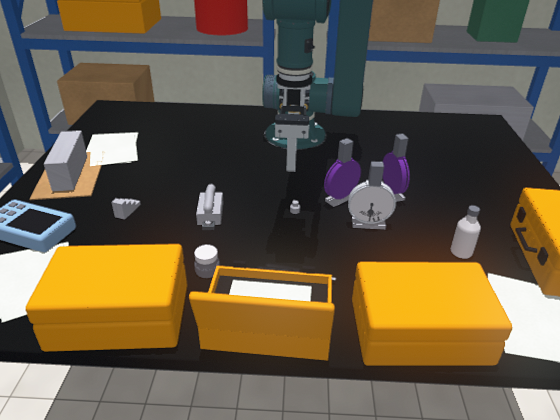

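View pics/side0.png

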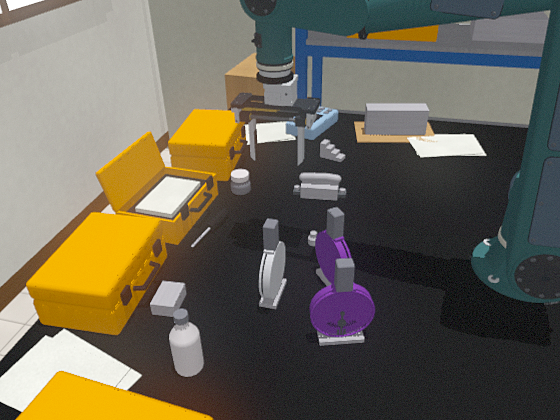

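View pics/wrist0.png

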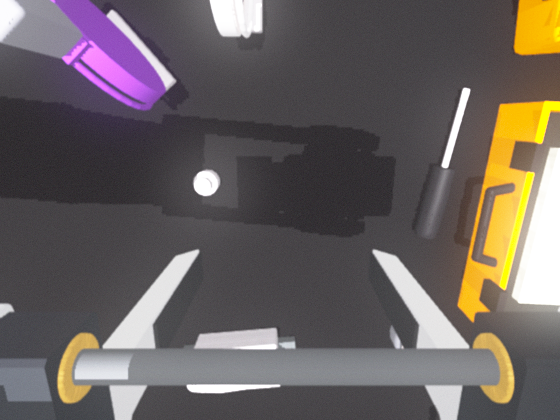

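```bash
python3 - <<'E'
import cv2
s=cv2.imread('pics/scene0.png'); d=cv2.imread('pics/side0.png')
cv2.imwrite('pics/c1.png',cv2.resize(s[125:245,320:440],None,fx=5,fy=5,interpolation=2))
cv2.imwrite('pics/c2.png',cv2.resize(s[170:240,170:310],None,fx=5.5,fy=5.5,interpolation=2))
cv2.imwrite('pics/c3.png',cv2.resize(d[160:320,240:380],None,fx=3.75,fy=3.75,interpolation=2))
E
```

```text
(no output)
```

View pics/c1.png

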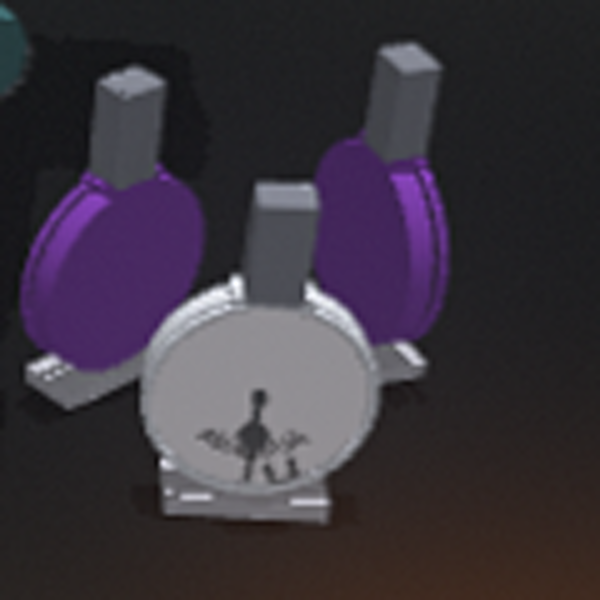

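View pics/c2.png

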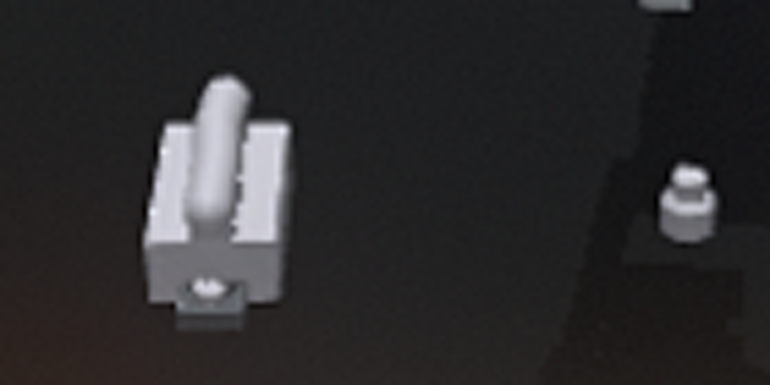

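View pics/c3.png

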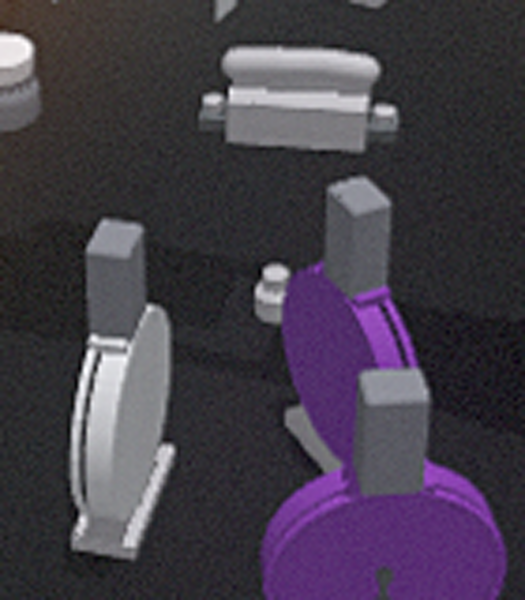

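```bash
python3 - <<'E'
from h import *
np.set_printoptions(precision=1,suppress=True)
c1=lambda u,v:(320+u/5,125+v/5)
c2=lambda u,v:(170+u/5.5,170+v/5.5)
c3=lambda u,v:(240+u/3.75,160+v/3.75)
print('handle top',*[onz('scene',c1(*p),182) for p in [(257,183),(318,186),(315,210),(249,206)]])
print('side handle top',*[onz('side',c3(*p),182) for p in [(100,220),(144,227),(135,260),(88,252)]])
print('sole front',*[onz('scene',c1(*p),0) for p in [(165,515),(328,524)]])
print('sole side +y end',*[onz('side',c3(*p),0) for p in [(74,548),(134,558)]])
print('sole side top right far',*[onz('side',c3(*p),10) for p in [(174,447),(136,545),(78,540)]])
print('block top',*[onz('scene',c2(*p),36) for p in [(165,124),(290,124),(281,242),(146,240)]])
print('block bot',*[onz('scene',c2(*p),0) for p in [(150,300),(277,303)]])
print('block side bot',*[onz('side',c3(*p),0) for p in [(227,142),(364,150)]])
print('block side top',*[onz('side',c3(*p),36) for p in [(229,90),(368,95)]])
print('probe',onz('scene',c2(688,195),22),onz('side',c3(272,290),15))
E
```

```text
handle top [500.1 191.9 182. ] [500.8 221.  182. ] [524.1 216.6 182. ] [522.7 185.7 182. ]
side handle top [520.4 194.8 182. ] [496.8 195.7 182. ] [493.7 224.4 182. ] [518.4 223.2 182. ]
sole front [526.5 163.9   0. ] [528.3 247.2   0. ]
sole side +y end [526.5 247.1   0. ] [492.8 246.6   0. ]
sole side top right far [491.1 165.8  10. ] [491.5 246.7  10. ] [522.8 250.5  10. ]
block top [ 444.5 -245.3   36. ] [ 440.1 -184.4   36. ] [ 538.7 -173.2   36. ] [ 541.4 -235.1   36. ]
block bot [ 539.5 -236.7    0. ] [ 537.7 -177.3    0. ]
block side bot [ 538.5 -175.7    0. ] [ 440.1 -187.4    0. ]
block side top [ 540.1 -188.9   36. ] [ 441.5 -204.3   36. ]
probe [467.1  12.4  22. ] [466.1  12.7  15. ]
```

apply_moves(
  plan="0 0 7 -0.003 -0.015 0 0; 0 0 14 -0.007 -0.033 0 0; 0 0 21 -0.010 -0.052 0 0; 0 0 28 -0.013 -0.07 0 0; 0 0 35 -0.017 -0.09 0 0; 0 0 42 -0.02 -0.11 0 0; 0 0 49 -0.023 -0.13 0 0; 0 0 56 -0.027 -0.15 0 0; 0 0 63 -0.03 -0.17 0 0; 0 0 70 -0.033 -0.185 0 0; 0 0 77 -0.037 -0.197 0 0; 0 0 84 -0.04 -0.2065 0 0",
)

```text
time_s: 1.15
eef_pos: [509.0, 207.7, 204.1]
orientation: [2.328, -2.107, -0.003]
wrist_force: [-0.1, 0.7, 0.6]
width: 0.998
```

apply_moves(
  plan="0 0 6.5 0 0 0 0; 0 0 6.5 0 0 0 0; 0 0 6.5 0 0 0 0; 0 0 6.5 0 0 0 0",
)

```text
time_s: 1.48
eef_pos: [508.9, 207.4, 203.9]
orientation: [2.207, -2.232, -0.003]
wrist_force: [0.9, -0.6, -0.1]
width: 1.002
```

```bash
python3 - <<'E'
from h import *
np.set_printoptions(precision=3,suppress=True)
s=arm.observe(); print(s['time_s'],s['eef_pos'],s['qpos'],R.from_rotvec(s['orientation']).as_matrix())
print('handle top pred',proj('wrist',[[509.5+a,206.5+b,182] for a,b in [(-12,-15),(12,-15),(12,15),(-12,15)]]))
for n in ['wrist','side','scene']: cv2.imwrite(f'pics/{n}1.png',viewer.grab_frame(n))
E
```

```text
1.4833 [508.935 207.4   203.88 ] [0.283 0.089 1.372 0.001 1.684 1.866] [[-0.011 -1.    -0.003]
 [-1.     0.011 -0.   ]
 [ 0.     0.003 -1.   ]]
handle top pred [[310.782 267.961]
 [311.14  231.985]
 [262.172 232.512]
 [263.318 268.455]]
```

View pics/wrist1.png

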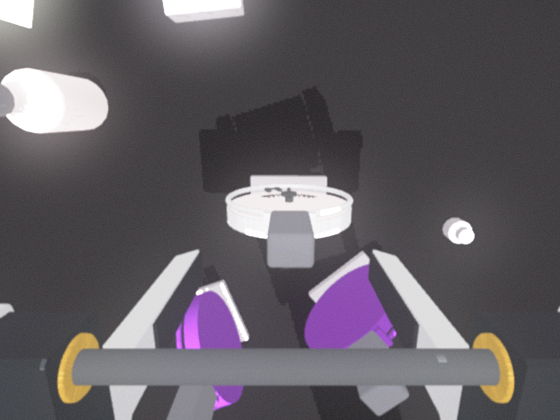

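View pics/scene1.png

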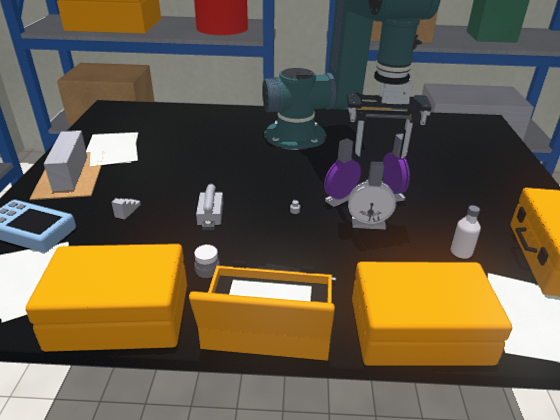

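View pics/side1.png

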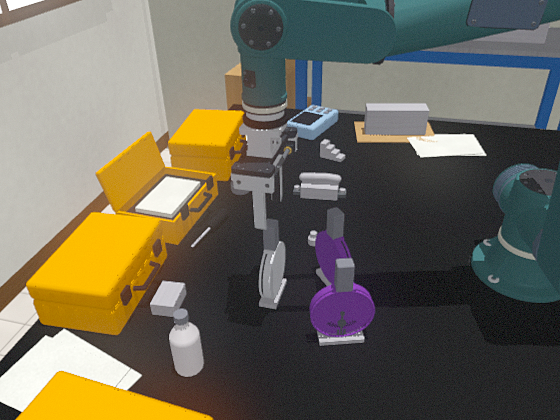

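apply_moves(
  plan="0 0 0 0.0025 0 0 0; 0 0 0 0.0025 0 0.01 0; 0 0 0 0.0025 0 0.02 0; 0 0 0 0.0025 0 0.03 0; 0 0 0 0.0025 0 0.04 0; 0 0 0 0.0025 0 0.05 0; 0 0 0 0.0025 0 0.058 0; 0 0 0 0.0025 0 0.064 0; 0 0 0 0.0025 0 0.066 0; 0 0 0 0.0025 0 0.066 0",
  newtons=10,
)

```text
time_s: 2.47
eef_pos: [508.5, 204.7, 137.3]
orientation: [2.205, -2.234, -0.004]
wrist_force: [0.8, -0.0, -0.5]
width: 0.998
```

apply_moves(
  plan="0 0 0 0 0 0 0.5; 0 0 0 0 0 0 0.5; 0 0 0 0 0 0 0.6; 0 0 0 0 0 0 0.65; 0 0 0 0 0 0 0.7; 0 0 0 0 0 0 0.8; 0 0 0 0 0 0 1; 0 0 0 0 0 0 1; 0 0 0 0 0 0 1; 0 0 0 0 0 0 1; 0 0 0 0 0 0 1; 0 0 0 0 0 0 1",
  newtons=10,
)

```text
time_s: 3.47
eef_pos: [508.5, 204.7, 137.2]
orientation: [2.205, -2.234, -0.004]
wrist_force: [-0.8, -1.2, -0.2]
width: 0.321
```

apply_moves(
  plan="0 0 0 0 0 0 1; 0 0 0 0 0 0 1; 0 0 0 0 0 0 1; 0 0 0 0 0 0 1",
  newtons=35,
)

```text
time_s: 3.8
eef_pos: [508.5, 204.6, 137.2]
orientation: [2.204, -2.234, -0.004]
wrist_force: [0.9, -0.4, -0.1]
width: 0.318
```

```bash
python3 - <<'E'
from h import *
np.set_printoptions(precision=3,suppress=True)
s=arm.observe(); print(s['time_s'],s['eef_pos'],s['width'],s['wrist_force'],R.from_rotvec(s['orientation']).as_matrix())
a=viewer.grab_frame('side');b=viewer.grab_frame('scene')
cv2.imwrite('pics/g2.png',np.hstack([cv2.resize(a[150:330,200:350],None,fx=2.6,fy=2.6,interpolation=2),cv2.resize(b[90:270,300:450],None,fx=2.6,fy=2.6,interpolation=2)]))
E
```

```text
3.8 [508.475 204.631 137.197] 0.31807663039404094 [ 0.873 -0.359 -0.09 ] [[-0.013 -1.    -0.004]
 [-1.     0.013 -0.   ]
 [ 0.001  0.004 -1.   ]]
```

View pics/g2.png

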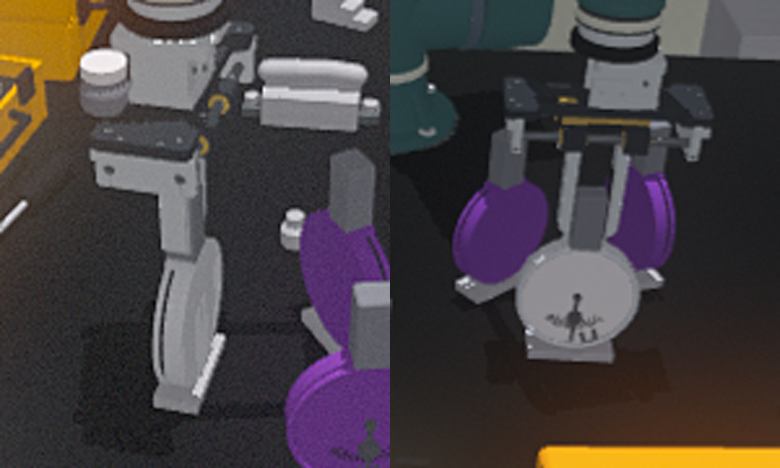

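apply_moves(
  plan="0 0 0 0 0 -0.004 1; 0 0 0 0 0 -0.012 1; 0 0 0 0 0 -0.022 1; 0 0 0 0 0 -0.034 1; 0 0 0 0 0 -0.046 1; 0 0 0 0 0 -0.058 1; 0 0 0 0 0 -0.07 1; 0 0 0 0 0 -0.08 1; 0 0 0 0 0 -0.09 1; 0 0 0 0 0 -0.096 1; 0 0 0 0 0 -0.1 1; 0 0 0 0 0 -0.1 1",
)

```text
time_s: 4.9
eef_pos: [509.3, 204.8, 238.3]
orientation: [2.205, -2.235, -0.003]
wrist_force: [-0.4, -0.2, -5.0]
width: 0.317
```

apply_moves(
  plan="0 0 0 0.006 0 0 1; 0 0 0 0.018 0.001 0 1; 0 0 0 0.034 0.001 0 1; 0 0 0 0.052 0.002 0 1; 0 0 0 0.072 0.002 0 1; 0 0 0 0.092 0.003 0 1; 0 0 0 0.112 0.003 0 1; 0 0 0 0.132 0.004 0 1; 0 0 -1 0.152 0.004 0 1; 0 0 -2 0.172 0.005 0 1; 0 0 -3 0.192 0.006 0 1; 0 0 -3.5 0.212 0.006 0 1",
)

```text
time_s: 5.9
eef_pos: [499.4, -9.1, 237.6]
orientation: [2.271, -2.165, -0.004]
wrist_force: [0.8, -0.8, -4.6]
width: 0.319
```

```bash
python3 - <<'E'
from h import *
np.set_printoptions(precision=4,suppress=True)
s=arm.observe(); M=R.from_rotvec(s['orientation']).as_matrix();print(s['time_s'],s['eef_pos'],s['width'],s['wrist_force'],M)
print(M.T@(np.array([491,-211,237])-s['eef_pos']))
E
```

```text
5.9 [499.355   -9.0916 237.5978] 0.3194455788872789 [ 0.8324 -0.8345 -4.6071] [[ 0.0477 -0.9989 -0.0043]
 [-0.9989 -0.0477 -0.0004]
 [ 0.0002  0.0043 -1.    ]]
[201.2791  17.9826   0.7223]
```

apply_moves(
  plan="0 0 -0.5 0.02 0.002 0 1; 0 0 -1 0.04 0.004 0 1; 0 0 -1.5 0.06 0.005 0 1; 0 0 -2 0.08 0.007 0 1; 0 0 -2.5 0.1 0.009 0 1; 0 0 -3 0.12 0.011 0 1; 0 0 -3.5 0.14 0.013 0 1; 0 0 -3.5 0.16 0.014 0 1; 0 0 -3.5 0.177 0.016 0 1; 0 0 -3.5 0.19 0.017 0 1; 0 0 -3.5 0.198 0.018 0 1; 0 0 -3.5 0.201 0.018 0 1",
)

```text
time_s: 6.9
eef_pos: [490.2, -212.1, 237.2]
orientation: [2.334, -2.097, -0.006]
wrist_force: [0.3, -1.0, -3.9]
width: 0.318
```

```bash
python3 - <<'E'
from h import *
np.set_printoptions(precision=4,suppress=True)
s=arm.observe(); M=R.from_rotvec(s['orientation']).as_matrix();print(s['time_s'],s['eef_pos'],s['qpos'],s['wrist_force'],M)
a=viewer.grab_frame('side');b=viewer.grab_frame('scene');c=viewer.grab_frame('wrist')
cv2.imwrite('pics/side3.png',a);cv2.imwrite('pics/scene3.png',b);cv2.imwrite('pics/wrist3.png',c)
cv2.imwrite('pics/g3a.png',cv2.resize(b[80:240,140:280],None,fx=3.75,fy=3.75,interpolation=2))
cv2.imwrite('pics/g3b.png',cv2.resize(a[60:210,240:400],None,fx=4,fy=4,interpolation=2))
E
```

```text
6.9 [ 490.2393 -212.0915  237.1844] [-0.5126  0.0517  1.3461 -0.0029  1.7484  0.9508] [ 0.3432 -0.9676 -3.9021] [[ 0.1067 -0.9943 -0.0055]
 [-0.9943 -0.1067 -0.0002]
 [-0.0003  0.0055 -1.    ]]
```

View pics/g3a.png

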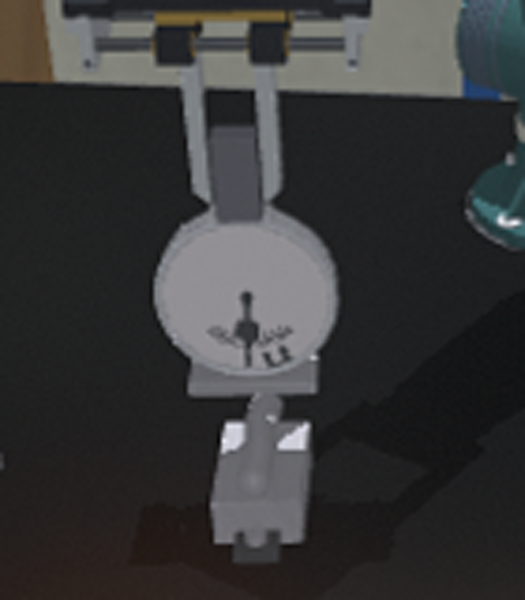

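View pics/g3b.png

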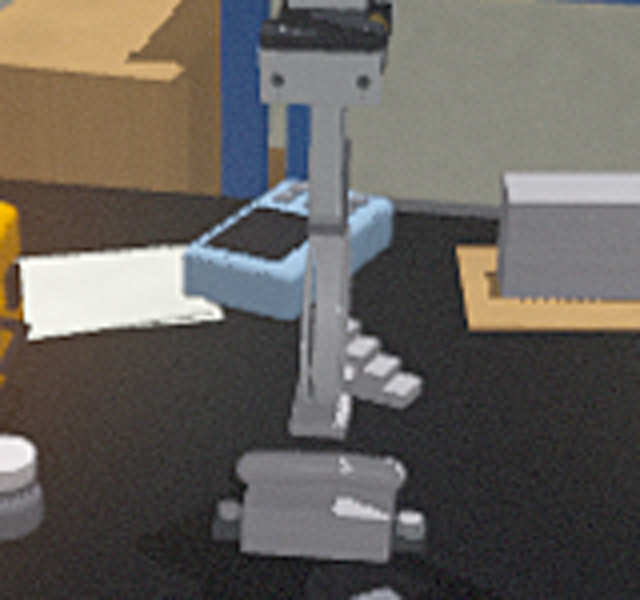

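View pics/wrist3.png

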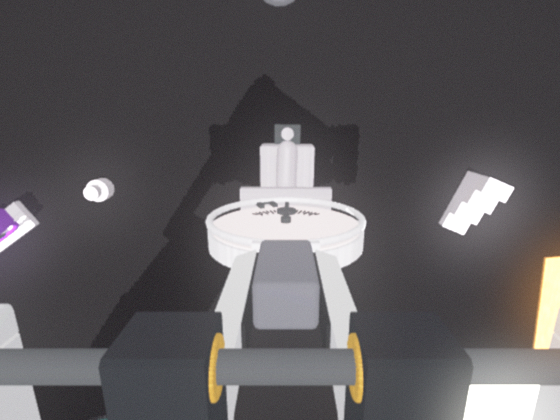

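apply_moves(
  plan="0 0 0 0 0 0.004 1; 0 0 0 0 0 0.009 1; 0 0 0 0 0 0.014 1; 0 0 0 0 0 0.019 1; 0 0 0 0 0 0.024 1; 0 0 0 0 0 0.028 1; 0 0 0 0 0 0.03 1; 0 0 0 0 0 0.031 1; 0 0 0 0 0 0.031 1; 0 0 0 0 0 0.031 1",
)

```text
time_s: 7.88
eef_pos: [490.8, -210.3, 206.8]
orientation: [2.337, -2.095, -0.005]
wrist_force: [-0.5, 0.2, -4.1]
width: 0.318
```

apply_moves(
  plan="0 0 0 0 0 0.001 1; 0 0 0 0 0 0.001 1; 0 0 0 0 0 0.002 1; 0 0 0 0 0 0.002 1",
)

```text
time_s: 8.22
eef_pos: [490.8, -210.4, 204.7]
orientation: [2.337, -2.095, -0.005]
wrist_force: [-0.1, 0.3, -4.2]
width: 0.32
```

apply_moves(
  plan="0 0 0 0 0 0.001 1; 0 0 0 0 0 0.001 1; 0 0 0 0 0 0.002 1; 0 0 0 0 0 0.002 1",
)

```text
time_s: 8.55
eef_pos: [490.7, -210.3, 202.5]
orientation: [2.337, -2.095, -0.006]
wrist_force: [0.3, 0.5, -3.7]
width: 0.316
```

apply_moves(
  plan="0 0 0 0 0 0.0005 1; 0 0 0 0 0 0.001 1; 0 0 0 0 0 0.001 1",
)

```text
time_s: 8.8
eef_pos: [490.7, -210.3, 201.3]
orientation: [2.337, -2.095, -0.006]
wrist_force: [0.0, -0.4, -4.7]
width: 0.315
```

apply_moves(
  plan="0 0 0 0 0 0.0005 1; 0 0 0 0 0 0.001 1; 0 0 0 0 0 0.001 1",
)

```text
time_s: 9.05
eef_pos: [490.7, -210.3, 201.1]
orientation: [2.337, -2.095, -0.005]
wrist_force: [-1.3, 0.6, -0.7]
width: 0.322
```

apply_moves(
  plan="0 0 0 0 0 0.001 1; 0 0 0 0 0 0.0015 1; 0 0 0 0 0 0.0015 1; 0 0 0 0 0 0.0015 1; 0 0 0 0 0 0.0015 1",
)

```text
time_s: 9.47
eef_pos: [490.8, -210.3, 200.9]
orientation: [2.338, -2.095, -0.003]
wrist_force: [-1.3, 1.5, 5.4]
width: 0.318
```

```bash
python3 - <<'E'
from h import *
np.set_printoptions(precision=4,suppress=True)
s=arm.observe(); M=R.from_rotvec(s['orientation']).as_matrix();print(s['time_s'],s['eef_pos'],s['qpos'],s['wrist_force'],s['wrist_torque'],M)
a=viewer.grab_frame('side');b=viewer.grab_frame('scene');c=viewer.grab_frame('wrist')
cv2.imwrite('pics/wrist4.png',c)
cv2.imwrite('pics/g4a.png',np.hstack([cv2.resize(b[100:240,140:280],None,fx=2.8,fy=2.8,interpolation=2),cv2.resize(a[70:210,250:390],None,fx=2.8,fy=2.8,interpolation=2)]))
cv2.imwrite('pics/g4b.png',cv2.resize(b[130:210,170:250],None,fx=7,fy=7,interpolation=2))
E
```

```text
9.4667 [ 490.8061 -210.2651  200.9289] [-0.5098  0.0544  1.4146 -0.0018  1.675   0.9517] [-1.311   1.4781  5.3504] [ 0.552   0.9256 -0.0426] [[ 0.1089 -0.994  -0.003 ]
 [-0.9941 -0.1089 -0.0004]
 [ 0.      0.003  -1.    ]]
```

View pics/g4a.png

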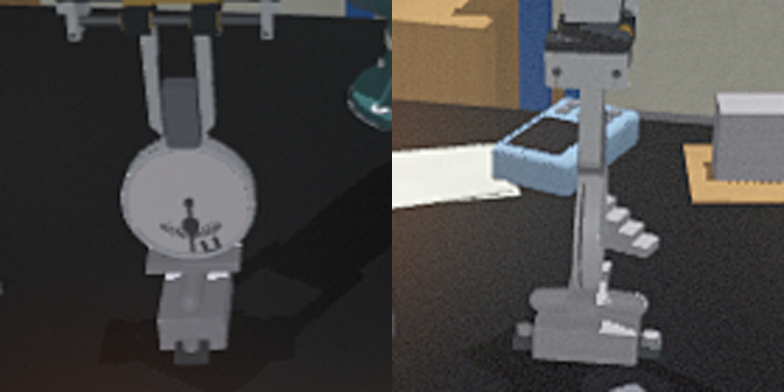

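View pics/g4b.png

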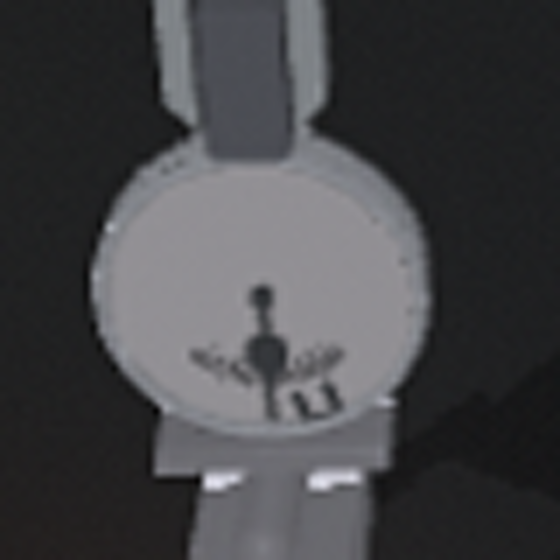

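View pics/wrist4.png

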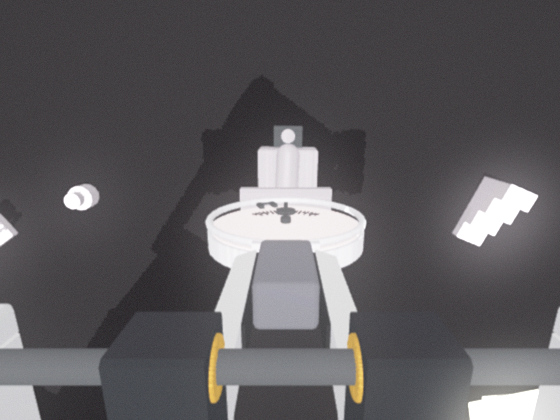

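```bash
python3 - <<'E'
from h import *
np.set_printoptions(precision=1,suppress=True)
yaw=.109; ex=np.array([np.cos(yaw),np.sin(yaw),0]); ey=np.array([-np.sin(yaw),np.cos(yaw),0]); ez=np.array([0,0,1.])
for xo in (0,10):
  O=np.array([490.8,-210.3,63.8])+ex*xo
  f=lambda th,r:(proj('scene',O+68*ez+r*(np.sin(th)*ey-np.cos(th)*ez))[0]-[170,130])*7
  print(xo,'pivot',f(0,0),'ptr',f(0,52),*[f(t,52) for t in (.2,.25,.3,.35,.4)])
E
```

```text
0 pivot [260.2 287.9] ptr [270.6 410.4] [298.9 407.5] [305.7 406. ] [312.5 404.3] [319.1 402.2] [325.6 399.9]
10 pivot [258.1 302.2] ptr [268.7 425.3] [297.1 422.3] [304.1 420.8] [310.9 419.1] [317.5 417. ] [324.1 414.7]
```

apply_moves(
  plan="0 1.15 0 -0.0027 0 0.0014 1; 0 2.29 0 -0.0055 0 0.0015 1; 0 3.44 0 -0.0082 0 0.0016 1; 0 4.58 0 -0.011 0 0.0018 1; 0 5.73 0 -0.0137 0 0.002 1; 0 6.88 0 -0.0164 0 0.0023 1; 0 8.02 0 -0.0192 0 0.0026 1; 0 9.17 0 -0.0219 0 0.003 1; 0 9.17 0 -0.0219 0 0.003 1; 0 9.17 0 -0.0219 0 0.003 1",
)

```text
time_s: 10.45
eef_pos: [488.5, -188.0, 198.9]
orientation: [2.255, -2.02, 0.18]
wrist_force: [-1.7, 1.5, 5.6]
width: 0.318
```

```bash
python3 - <<'E'
from h import *
np.set_printoptions(precision=4,suppress=True)
s=arm.observe(); M=R.from_rotvec(s['orientation']).as_matrix();print(s['time_s'],s['eef_pos'],s['qpos'],s['wrist_force'],s['wrist_torque'],M)
a=viewer.grab_frame('side');b=viewer.grab_frame('scene');c=viewer.grab_frame('wrist')
cv2.imwrite('pics/wrist5.png',c)
cv2.imwrite('pics/g5a.png',np.hstack([cv2.resize(b[100:240,140:280],None,fx=2.8,fy=2.8,interpolation=2),cv2.resize(a[70:210,250:390],None,fx=2.8,fy=2.8,interpolation=2)]))
cv2.imwrite('pics/g5b.png',cv2.resize(b[140:210,170:250],None,fx=9,fy=8,interpolation=2))
E
```

```text
10.45 [ 488.5492 -187.9917  198.9161] [-0.3801 -0.0203  1.5033 -0.1428  1.5839  1.0733] [-1.6802  1.5363  5.6015] [ 0.465   0.9054 -0.1191] [[ 0.1087 -0.994   0.0157]
 [-0.9811 -0.1098 -0.1595]
 [ 0.1603  0.002  -0.9871]]
```

View pics/g5a.png

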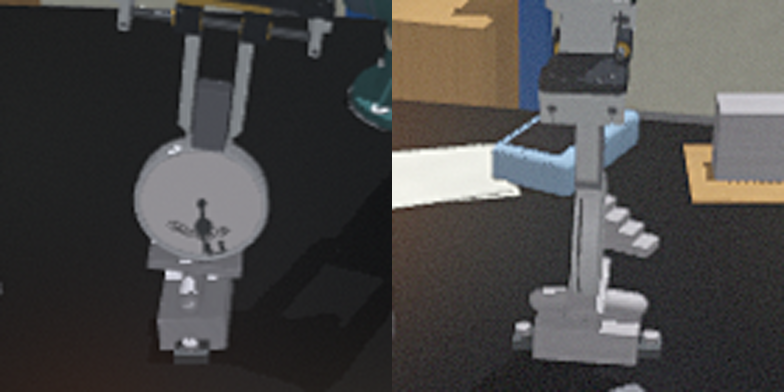

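View pics/g5b.png

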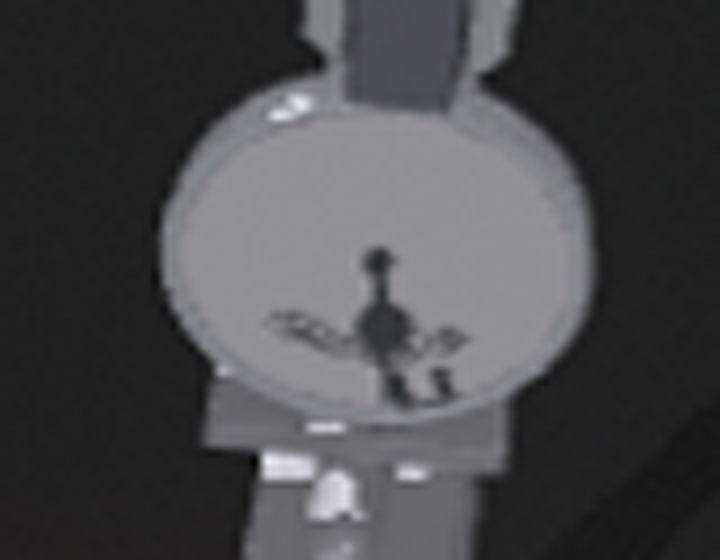

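```bash
python3 - <<'E'
from h import *
np.set_printoptions(precision=4,suppress=True)
M=R.from_rotvec(arm.observe()['orientation']).as_matrix()
yaw=.109; ey=np.array([-np.sin(yaw),np.cos(yaw),0])
p=lambda t:ey*(148.2*np.sin(t)-11*t*np.cos(t))+np.array([0,0,148.2*np.cos(t)+11*t*np.sin(t)-148.2])
for t in np.arange(.18,.331,.02): print(round(t,3),np.degrees(t-.1603),M.T@(p(t)-p(.1603)+[0,0,-1.5]))
E
```

```text
0.18 1.1287268564077215 [-2.9424 -0.0049  1.4706]
0.2 2.2746424466693673 [-5.6864 -0.0071  1.5103]
0.22 3.420558036931013 [-8.4293 -0.0094  1.6005]
0.24 4.566473627192659 [-11.1701  -0.0118   1.7412]
0.26 5.712389217454305 [-13.908   -0.0142   1.9323]
0.28 6.85830480771595 [-16.6419  -0.0168   2.1737]
0.3 8.004220397977598 [-19.3711  -0.0194   2.4654]
0.32 9.150135988239244 [-22.0945  -0.0221   2.8072]
```

apply_moves(
  plan="0 1.13 0 -0.0029 0 0.0015 1; 0 2.27 0 -0.0057 0 0.0015 1; 0 3.42 0 -0.0084 0 0.0016 1; 0 4.57 0 -0.0112 0 0.0017 1; 0 5.71 0 -0.0139 0 0.0019 1; 0 6.86 0 -0.0166 0 0.0022 1; 0 8 0 -0.0194 0 0.0025 1; 0 9.15 0 -0.0221 0 0.0028 1; 0 9.15 0 -0.0221 0 0.0028 1; 0 9.15 0 -0.0221 0 0.0028 1; 0 9.15 0 -0.0221 0 0.0028 1; 0 9.15 0 -0.0221 0 0.0028 1",
)

```text
time_s: 11.6
eef_pos: [486.3, -166.9, 193.8]
orientation: [2.165, -1.939, 0.35]
wrist_force: [-2.9, 1.8, 6.3]
width: 0.32
```

```bash
cat > look.py <<'E'
import sys
from h import *
np.set_printoptions(precision=4,suppress=True)
k=sys.argv[1]
s=arm.observe(); M=R.from_rotvec(s['orientation']).as_matrix();print(s['time_s'],s['eef_pos'],s['qpos'],s['wrist_force'],s['wrist_torque'],M)
b=[viewer.grab_frame('scene').astype(float) for _ in range(8)];c=[viewer.grab_frame('wrist').astype(float) for _ in range(4)]
a=viewer.grab_frame('side')
d=np.abs(b[0]-b[-1])[150:205,180:245]; print('motion',d.mean())
b=np.mean(b,0).astype(np.uint8);c=np.mean(c,0).astype(np.uint8)
cv2.imwrite(f'pics/w{k}.png',np.hstack([cv2.resize(c[170:290,190:380],None,fx=4,fy=4,interpolation=2)]))
cv2.imwrite(f'pics/a{k}.png',np.hstack([cv2.resize(b[100:240,140:280],None,fx=2.8,fy=2.8,interpolation=2),cv2.resize(a[70:210,250:390],None,fx=2.8,fy=2.8,interpolation=2)]))
cv2.imwrite(f'pics/b{k}.png',cv2.resize(b[150:205,180:250],None,fx=10,fy=10,interpolation=2))
cv2.imwrite(f'pics/raw{k}.png',b)
E
python3 look.py 6
```

```text
11.6 [ 486.3409 -166.856   193.7968] [-0.2379 -0.0666  1.5844 -0.302   1.5145  1.2236] [-2.9287  1.7798  6.3089] [ 0.2018  0.9265 -0.2421] [[ 0.1041 -0.994   0.0337]
 [-0.9432 -0.1094 -0.3138]
 [ 0.3156  0.0009 -0.9489]]
motion 0.7436829836829837
```

View pics/a6.png

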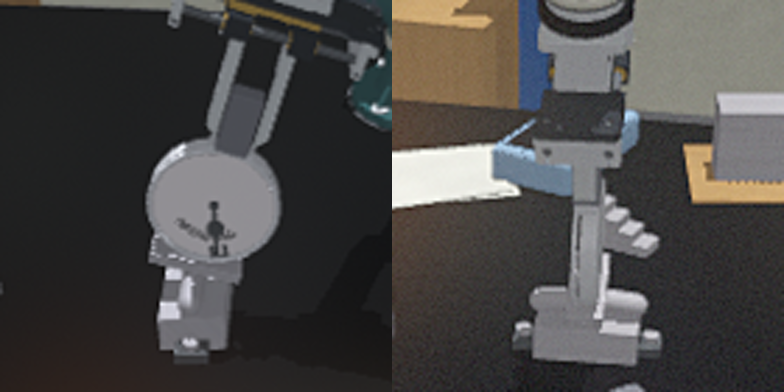

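View pics/b6.png

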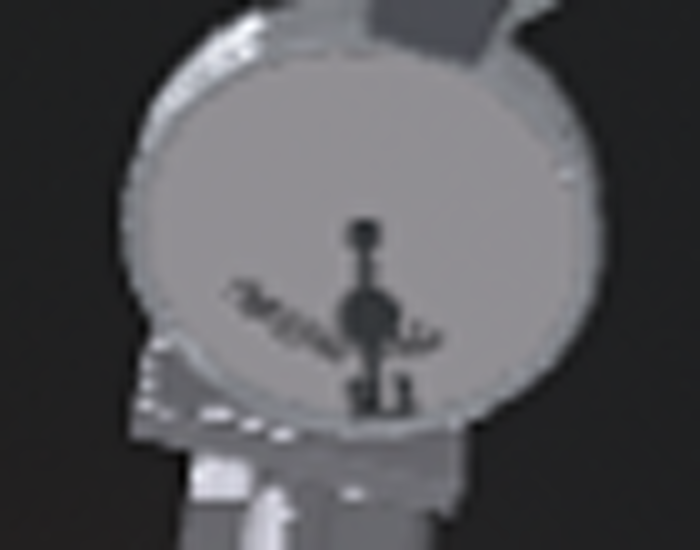

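View pics/w6.png

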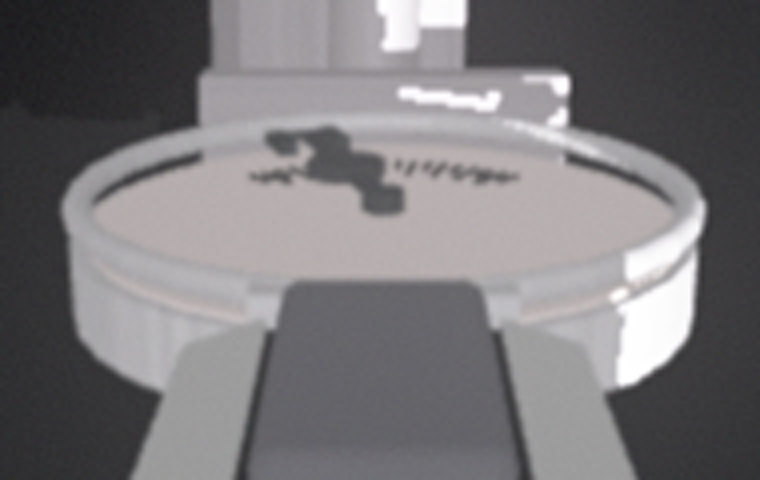

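apply_moves(
  plan="0 0.5 0 -0.0012 0 0.0015 1; 0 1 0 -0.0024 0 0.0016 1; 0 1.5 0 -0.0036 0 0.0016 1; 0 1.5 0 -0.0036 0 0.0016 1; 0 1.5 0 -0.0036 0 0.0016 1; 0 1.5 0 -0.0036 0 0.0016 1; 0 1.5 0 -0.0036 0 0.0016 1; 0 1.5 0 -0.0036 0 0.0016 1; 0 1.5 0 -0.0036 0 0.0016 1; 0 1.5 0 -0.0036 0 0.0016 1; 0 1.5 0 -0.0036 0 0.0016 1; 0 1.5 0 -0.0036 0 0.0016 1",
)

```text
time_s: 13.25
eef_pos: [486.0, -163.5, 192.7]
orientation: [2.149, -1.926, 0.377]
wrist_force: [-3.1, 3.8, 7.5]
width: 0.318
```

```bash
python3 look.py 7; python3 - <<'E'
from h import *
a=cv2.imread('pics/raw6.png');b=cv2.imread('pics/raw7.png')
c=[cv2.resize(i[180:196,208:228],None,fx=19,fy=19,interpolation=cv2.INTER_CUBIC) for i in(a,b)]
cv2.imwrite('pics/z7.png',np.hstack(c))
for r in range(186,194): print(b[r,208:226].mean(1).astype(int))
E
```

```text
13.25 [ 485.9536 -163.5303  192.6563] [-0.2143 -0.0718  1.5974 -0.329   1.505   1.2506] [-3.1107  3.8366  7.5261] [ 0.4586  1.2732 -0.3661] [[ 0.1026 -0.994   0.0373]
 [-0.9348 -0.1092 -0.338 ]
 [ 0.3401 -0.0001 -0.9404]]
motion 0.6832634032634033
[145 145 146 147 148 129 142 129 125  82  88 119 120 121 142 148 146 145]
[145 145 145 145 146 147 146 123 136  91  87 133 123 135 147 146 145 145]
[146 145 145 145 145 147 131  76  85  71  90 101  65 102 139 146 145 145]
[141 142 144 146 146 147 136  82  89  86  92 101  68 104 140 146 145 144]
[126 127 136 141 142 143 149  93  81  82  71  93  68 102 138 143 142 142]
[135 134 131 128 132 132 141  97  64  77  71  92  83 101 130 133 132 138]
[136 123 131 138 140 140 136 122 117 118 120 118 131 140 146 143 135 133]
[196 136 113 108 111 117 127 131 132 133 138 135 131 121 121 113 102 104]
```

View pics/b7.png

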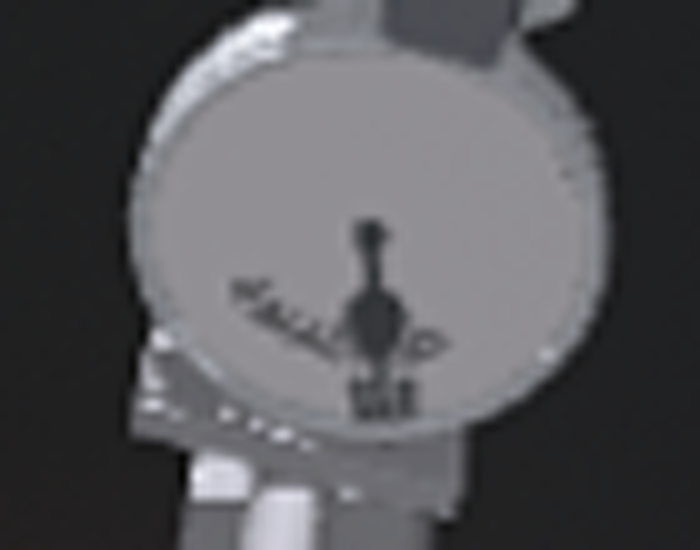

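View pics/z7.png

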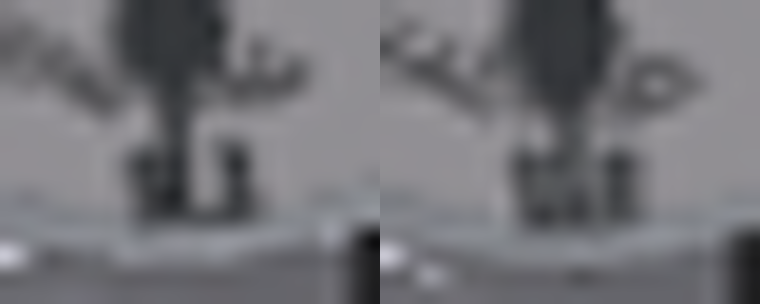

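View pics/w7.png

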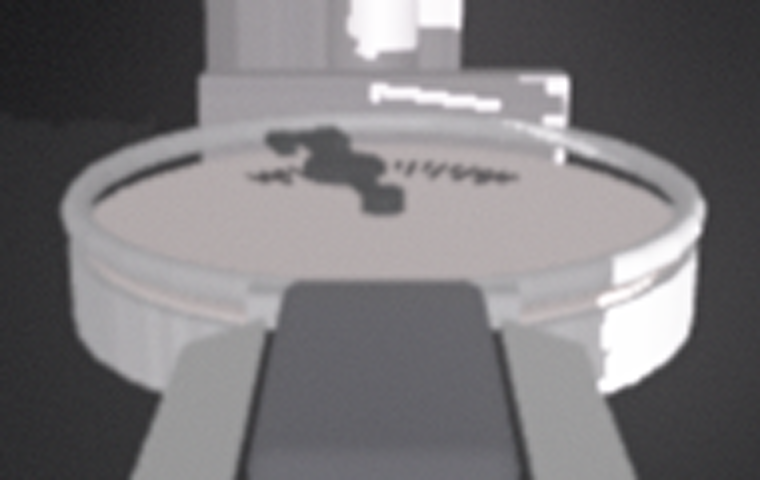

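View pics/a7.png

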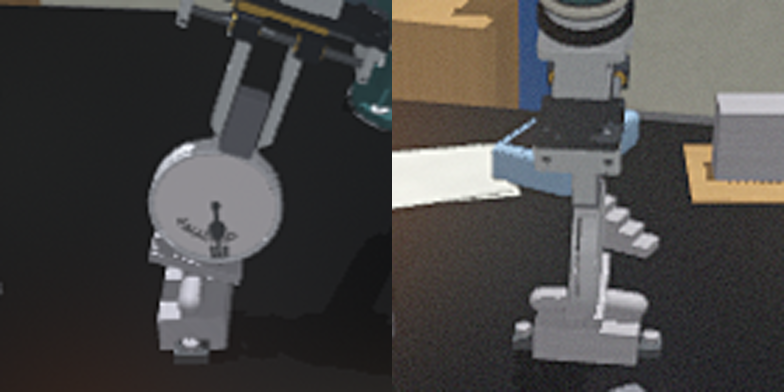

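```bash
python3 -c "
from h import *
s=arm.observe();print(s['time_s'],s['wrist_force'],s['width'],s['dq']);print(arm.job_done())"
```

```text
13.9 [-3.57584323  4.59932631  9.00273328] 0.31487626322732515 [ 6.39311542e-04 -2.60641713e-04 -9.63056717e-05  1.23666472e-03
 -1.19726146e-03 -1.24337310e-03]
the job is handed in; nothing more can be done
None
```

The gauge is standing on the ridge, leaned about 0.345 rad towards its +y. Its pointer is at rest midway between the rider's prongs. I handed the job in at 13.9 s, and the interface gave no verdict.

I gripped the handle at 35 N and carried the gauge over the probe. I lowered it upright and square onto the ridge (about 10 N contact) and rocked it in stages until the pointer reached the gap.

My last checks before handing in:
- **Pointer:** in the averaged, enlarged scene picture the tip is less than half a pixel (about 1 mm) from the middle of the gap. The pictures showed no swing. The dial is only a few pixels wide there, so the match is coarse but within the 4 mm tolerance.
- **Sole position:** its centre works out at about (491, -210, 64) mm, within a few mm of my block centre (491, -211), and square to the block within about 0.01 rad.
- **Contact and grip:** I estimate the push on the ridge at about 13–14 N, and it crept up by about 1.5 N in the final second. The handle was still gripped, with a 30 mm opening.
- **Other things in the scene:** I saw no contact with any of them, but I did not measure their positions again at the end.

No check failed or disagreed.

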